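# Rattle-check a sealed grinding jar

### The arm

A 7-joint arm with a two-finger parallel gripper is mounted at the origin on the work surface. World frame = base frame: x ahead of the robot, y to its left, z up, the work surface at z = 0. Lengths are in mm, angles in rad, forces in N, time in s.
With the tool pointing down it reaches from about 425 to 925 mm from the base axis. Payload 6.8 kg.
Tool frame: the origin (TCP) lies between the finger pads; the fingertips stand 11 mm ahead of it and the grasp point (between the pads) lies 8 mm behind it (env.finger_overhang is the y of the fingertips in the tool frame, in mm); y points along the fingers, z is the direction in which the jaws open and shut, and the axes are right-handed (so a half turn about y gives the same grasp; the last joint's range is limited). The gripper opens to 85 mm and grips with 20 to 120 N. Pads are 22 mm wide; open, the fingers measure 114 mm over their backs; the gripper's body (76 mm by 85 mm) begins 54 mm behind the grasp point. The pads swing forward as they close: fully open they stand 13 mm farther back than shut.
Start: joints at [-1.435, 0.477, 0.022, 1.555, -0.011, 1.109, -0.083], TCP at [162.934, 655.058, 203.208] pointing down, gripper open.
Joint ranges: [-2.96, 2.96], [-0.34, 2.1], [-1.41, 1.46], [0.24, 2.44], [-1.37, 4.51], [0.17, 1.92], [-2.96, 2.96]. Speed limits (rad/s): [2.39, 2.39, 3.14, 3.14, 3.14, 3.14, 3.14].

### API

Orientations are given as a unit quaternion [x, y, z, w].
In Python, from rig import env gives the robot as it stands.
- The arm moves only by the shell command python3 -m handwheel 'ROWS' [OPENING] [FORCE]. ROWS is JSON, one flat list of numbers, 6 for each row, row after row: the shift along the world's x, y, z as a fraction of full scale, then the turn, a rotation vector about the world's x, y, z as a fraction of full scale. A call has 1 to 20 rows; each row is the pose to reach, as a shift and turn from the pose commanded when the call began, turning the shorter way round; what a row does not reach only later rows make up. Full scale, the value 1, is 300 mm for a shift and 180 degrees for a turn. A row lasts 1/12 s, in which the tool goes at most 41.7 mm and 7.16 degrees, less where a joint would pass 70% of its speed; a pose out of reach is approached as far as the arm can. A call with a number of a shift or a turn outside -1 to 1 is refused whole. A call with a gripper value outside its range is refused whole. OPENING is the opening, from -1 (shut) to 1 (fully open), so that 0 is half open, set as the call begins (- or left out, the last holds). The fingers move at their own pace and stop on an object; FORCE is the grip in N (left out, the last holds). Time passes only in rows, so rows that repeat a pose let the fingers close. It gives the time, the measured TCP pose, the force and the opening at its end, in the units of the state.
- env.get_state(): the state, without advancing time (a new reading comes with each control period).
- env.camera(name): name is "scene" or "side" or "wrist"; returns a dict with "pixels" (400x640x3 uint8, red, green, blue), "range_z" (400x640 float32, mm along the optical axis (not along the pixel's ray), 0 where there is no reading), "vertical_fov" (degrees; the focal length in pixels is half the picture's height over the tangent of half this angle, whatever the lens; pixels are square), "cx", "cy" (the principal point, pixels), "R" (3x3) and "t" (3): a world point X has camera coordinates R X + t. Camera axes: x right, y down, z forward; pixel columns grow to the right and rows downward; lengths in mm; the calibration is good to about 2 mm. A picture is of the moment at which its call begins.
- env.sign_off(): hands the job in, once; it reports no verdict.
The state is a dict: "time_s": time; "q": joint angles; "joint_velocities": joint speeds; "effort": joint torques, N m; "tcp_pos": TCP position; "orientation": TCP orientation; "contact_force": force on the tool from outside, world axes, zero at the start; "moment": the same for the moment, N m; "width": finger opening in mm.
Only numpy, scipy, OpenCV 4.12 (cv2) and the standard library are available. Lean on these libraries where they do the work, as an engineer would, in place of code of your own. Each camera call takes 0.05 s, during which the arm holds its last target.

### The job

Pick up the sealed grinding jar with the blue end caps and rock or shake it gently end to end, clear of the bench, until you are sure that the ball inside has knocked at each end at least three times in turn, without standing the jar on end. Then set it down gently, lying flat, in the middle of the white tray and let go; leave the orange-capped jar alone.

Things in the scene. Friction and masses are not known exactly. Their poses are not given: they have to be found in the camera images.
- jar: The jar to check: sealed steel jar lying on the bench, square blue end caps. Long axis x, 100 mm overall; barrel 42 mm in diameter, bare for 56 mm in the middle; caps 48 x 48 mm, 14 mm long, their flats stop it rolling. Origin: centre of its underside, barrel axis 24 mm above it; z up as it lies. 0.25 to 0.5 kg. Grip mid-barrel from above, fingers closing along y.
- ball (a joint): Hidden steel ball (25 mm, 60 g) in the blue-capped jar: its place along the jar's x in m, 0 in the middle, +0.018 at the +x end, -0.018 at the -x end; starts anywhere. Light drag: it runs to the low end in half a second once the jar is tipped end-down over 10 degrees (20 is ample), or slides if the jar is jerked lengthwise at over 1.5 m/s2. Cannot be seen.
- tray: White plastic tray fixed to the bench, 180 mm (x) by 140 mm (y) outside, open at the top, rim 16 mm above the bench, walls and floor 5 mm thick. Origin: centre of its underside, so its inner floor is 5 mm above that.
- other_jar: A jar of the same make and size with orange end caps, lying on the bench. Origin and axes as for the blue-capped jar. To be left where it lies.
Not all that is in view belongs to the job. Leave any red look-alike of the jar alone.

How it is judged:
By the outcome, as a careful person would: the job done as asked, in the order asked, and still so for the second after the job is handed in, with the robot touching nothing.
It also fails if it takes over 61 s, if anything falls off the work surface, if the arm or the gripper's body presses on something with over 40 N, if the wrist force passes 120 N, or if a joint passes its speed limit or range.

## Working session

There is one attempt and no reset: what is moved stays moved. The work goes in short steps, Python scripts to look and compute and a shell command to move; the robot and the scene stay as the last step left them, time stands still between calls to the robot, and variables do not carry over. Pictures are saved under pics/ and viewed, and the job is handed in when it is done.

```bash
ls; mkdir -p pics; cat > h.py <<'E'
from rig import env
import numpy as np, cv2
def snap(n,f):
    c=env.camera(n); cv2.imwrite('pics/'+f,cv2.cvtColor(c['pixels'],cv2.COLOR_RGB2BGR)); np.savez('pics/'+f[:-4]+'.npz',**c); return c
def cloud(c):
    h,w=c['range_z'].shape; f=h/2/np.tan(np.radians(c['vertical_fov'])/2)
    u,v=np.meshgrid(np.arange(w),np.arange(h)); z=c['range_z'].astype(float)
    P=np.stack([(u-c['cx'])/f*z,(v-c['cy'])/f*z,z],-1)
    return (P-c['t'])@np.array(c['R'])
E
python3 - <<'E'
from h import *
for n in("scene","side","wrist"): snap(n,n+'0.png')
s=env.get_state(); print(s['time_s'],s['tcp_pos'],s['orientation'],s['width'],s['contact_force'])
E
```

```text
pics
0.15 [162.82813193 654.5959779  202.44345432] [ 0.70234285 -0.08598651  0.0859368  -0.70138128] 85.14161194082747 [0.28180092 0.15507861 0.33838126]
```

View pics/scene0.png

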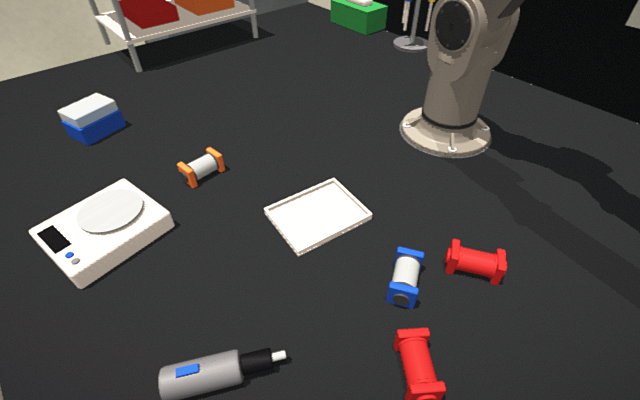

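View pics/side0.png

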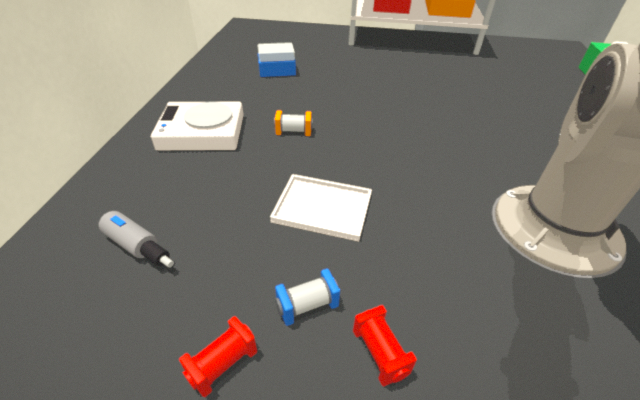

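View pics/wrist0.png

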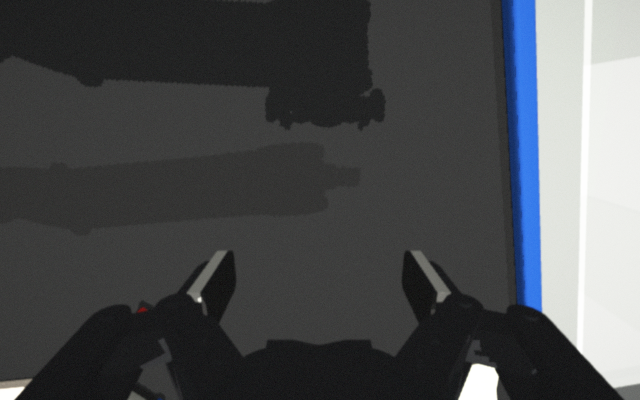

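Candidates (scene image): blue-capped jar (406,278); orange-capped jar (202,166); red look-alikes (477,262) and (418,366); blue/white box (92,118). I choose the one at (406,278), which is steel with square blue caps. Next I'll measure it and check it in a close crop.

```bash
python3 - <<'E'
from h import *
im=[]
for n,(u0,u1,v0,v1),(a0,a1,b0,b1) in (("scene",(380,432,238,312),(255,380,170,262)),("side",(265,350,262,330),(262,380,168,245))):
    c=dict(np.load(f'pics/{n}0.npz')); P=cloud(c); px=c['pixels'].astype(int); ok=c['range_z']>0
    hsv=cv2.cvtColor(c['pixels'],cv2.COLOR_RGB2HSV)
    m=np.zeros(ok.shape,bool); m[v0:v1,u0:u1]=1
    q=P[m&ok&(P[...,2]>6)&(P[...,2]<80)]
    blue=m&ok&(hsv[...,0]>100)&(hsv[...,0]<130)&(hsv[...,1]>120)
    b=P[blue]; print(n,'maxz',np.percentile(q[:,2],98))
    top=b[b[:,2]>40]
    r=cv2.minAreaRect(q[:,:2].astype(np.float32)); print('all rect',r)
    r=cv2.minAreaRect(b[:,:2].astype(np.float32)); print('blue rect',r)
    r=cv2.minAreaRect(top[:,:2].astype(np.float32)); print('top blue',r,len(top),np.median(top[:,2]))
    m[:]=0; m[b0:b1,a0:a1]=1
    t=P[m&ok&(px.min(-1)>110)]; t2=t[(t[:,2]>2)]
    print('tray',cv2.minAreaRect(t2[:,:2].astype(np.float32)),np.percentile(t2[:,2],[5,50,98]))
    # red and others
    red=ok&(hsv[...,1]>180)&((hsv[...,0]<4)|(hsv[...,0]>176))&(P[...,2]>5)&(P[...,2]<60)
    k,l,st,ce=cv2.connectedComponentsWithStats(red.astype(np.uint8))
    for i in range(1,k):
        if st[i,4]>300: print('red',ce[i],cv2.minAreaRect(P[l==i][:,:2].astype(np.float32)))
    cr=c['pixels'][v0-20:v1+20,u0-20:u1+20]; cr=cv2.resize(cr,(390,400),interpolation=cv2.INTER_CUBIC); im.append(cr)
cv2.imwrite('pics/crop.png',cv2.cvtColor(np.hstack(im),cv2.COLOR_RGB2BGR))
E
```

```text
scene maxz 48.963619712895564
all rect ((468.1590881347656, 256.3153991699219), (96.75836181640625, 47.897586822509766), 31.58533477783203)
blue rect ((449.9288330078125, 244.11343383789062), (139.28500366210938, 49.925472259521484), 31.429180145263672)
top blue ((466.56280517578125, 255.16322326660156), (92.82711029052734, 47.41471862792969), 31.59392547607422) 473 47.23389430163857
tray ((468.41033935546875, 25.441272735595703), (142.09104919433594, 191.418212890625), 83.40866088867188) [ 3.28924191  5.22270025 16.64117851]
red [476.0569395 261.9480427] ((346.63470458984375, 315.86956787109375), (49.24012756347656, 99.5430679321289), 31.16668701171875)
red [418.07632264 364.79791847] ((573.2288208007812, 369.1791687011719), (95.8697280883789, 47.64704895019531), 53.5102653503418)
side maxz 49.82117439512226
all rect ((465.6697692871094, 253.42327880859375), (100.72290802001953, 48.77998352050781), 31.368148803710938)
blue rect ((467.6888732910156, 236.01876831054688), (109.38111877441406, 81.04994201660156), 31.1124267578125)
top blue ((465.98968505859375, 253.49501037597656), (91.9453353881836, 48.774085998535156), 31.514053344726562) 512 48.276271737931765
tray ((475.623291015625, 11.953536987304688), (164.03549194335938, 190.37518310546875), 83.05986785888672) [ 4.41242085  6.42306012 17.68421684]
red [383.75631668 346.77596856] ((346.4573974609375, 314.317138671875), (47.11369323730469, 100.55319213867188), 32.018592834472656)
red [222.53501629 363.09771987] ((569.471923828125, 367.5260314941406), (100.1093978881836, 44.14361572265625), 53.415382385253906)
red [212.04774536 346.52785146] ((576.6062622070312, 359.9054260253906), (74.51542663574219, 31.630380630493164), 53.782554626464844)
```

View pics/crop.png

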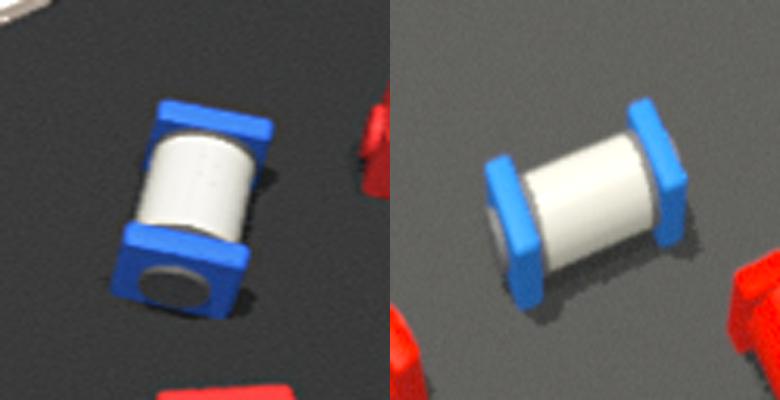

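```bash
python3 - <<'E'
from h import *
from scipy.spatial.transform import Rotation as Ro
s=env.get_state(); R=Ro.from_quat(s['orientation']).as_matrix(); print(R.round(3),s['tcp_pos'],s['time_s'])
print('tool z yaw',np.degrees(np.arctan2(R[1,2],R[0,2])))
for n,(a0,a1,b0,b1),(u0,u1,v0,v1) in (("scene",(255,380,170,262),(380,432,238,312)),("side",(262,380,168,245),(265,350,262,330))):
    c=dict(np.load(f'pics/{n}0.npz')); P=cloud(c); px=c['pixels'].astype(int); m=np.zeros(P.shape[:2],bool); m[b0:b1,a0:a1]=1
    t=P[m&(px.min(-1)>90)&(P[...,2]>13)&(P[...,2]<22)]
    d=np.linalg.norm(t[:,:2]-np.median(t[:,:2],0),axis=1); t=t[d<140]
    print(n,len(t),cv2.minAreaRect(t[:,:2].astype(np.float32)), cv2.boxPoints(cv2.minAreaRect(t[:,:2].astype(np.float32))).round())
    m[:]=0;m[v0:v1,u0:u1]=1; q=P[m&(P[...,2]>40)&(P[...,2]<60)][:,:2]; w=np.linalg.svd(q-q.mean(0),full_matrices=False)[2][0]; print('jar pca',np.degrees(np.arctan2(w[1],w[0])),q.mean(0))
E
```

```text
[[ 0.97  -0.     0.241]
 [-0.241 -0.001  0.97 ]
 [ 0.    -1.    -0.001]] [162.82813193 654.5959779  202.44345432] 0.15
tool z yaw 76.0347668364703
scene 660 ((472.2439880371094, 24.72845458984375), (142.08543395996094, 180.9581756591797), 83.14622497558594) [[374. -35.]
 [554. -57.]
 [571.  84.]
 [391. 106.]]
jar pca 31.52715163165755 [469.08430027 257.12220075]
side 724 ((472.63873291015625, 22.030799865722656), (143.7006378173828, 180.342529296875), 83.10181427001953) [[374. -38.]
 [554. -60.]
 [571.  83.]
 [392. 104.]]
jar pca 31.61752846513019 [465.98440154 255.99193053]
```

```bash
python3 -m handwheel '[0.07,-0.09,0,0,0,0.02, 0.14,-0.18,0,0,0,0.04, 0.22,-0.29,0,0,0,0.06, 0.3,-0.4,0,0,0,0.08, 0.38,-0.5,0,0,0,0.1, 0.44,-0.59,0,0,0,0.12, 0.5,-0.66,0,0,0,0.14, 0.5,-0.66,0,0,0,0.14]' 1 60; python3 - <<'E'
from h import *
print(env.get_state()['q'])
E
```

```text
time_s: 0.82
tcp_pos: [318.1, 451.1, 203.1]
orientation: [0.705, 0.068, -0.067, -0.703]
contact_force: [0.4, -0.9, -0.7]
width: 85.2
[-1.07385384  0.27670135  0.00261053  1.85181413  0.00282747  1.01487576
  0.68806353]
```

```bash
python3 -m handwheel '[0.07,-0.09,0,0,0,0.02, 0.15,-0.2,0,0,0,0.04, 0.23,-0.3,0,0,0,0.06, 0.31,-0.4,-0.05,0,0,0.08, 0.39,-0.51,-0.1,0,0,0.1, 0.46,-0.6,-0.16,0,0,0.113, 0.514,-0.674,-0.22,0,0,0.113, 0.514,-0.674,-0.277,0,0,0.113, 0.514,-0.674,-0.277,0,0,0.113, 0.514,-0.674,-0.277,0,0,0.113, 0.514,-0.674,-0.277,0,0,0.113, 0.514,-0.674,-0.277,0,0,0.113]'; python3 - <<'E'
from h import *
from scipy.spatial.transform import Rotation as Ro
snap('wrist','wrist1.png')
s=env.get_state(); R=Ro.from_quat(s['orientation']).as_matrix();print(s['tcp_pos'],s['q'],np.degrees(np.arctan2(R[1,2],R[0,2])))
E
```

```text
time_s: 1.82
tcp_pos: [467.1, 256.8, 121.3]
orientation: [-0.68, -0.194, 0.193, 0.681]
contact_force: [0.5, 0.3, 0.1]
width: 85.3
[467.14358565 256.56075127 121.27179243] [-0.6713096   0.3418707   0.0636969   1.97894413 -0.02980831  0.81959644
  1.53298251] 121.6944614362064
```

View pics/wrist1.png

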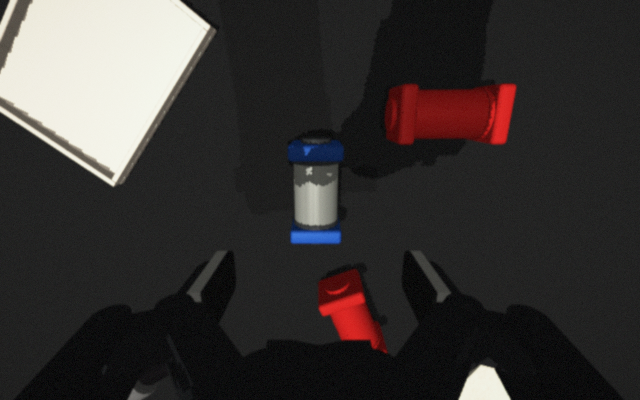

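The wrist view shows the blue jar centred between the fingers (about (316,190)) and lined up with them. The red look-alikes at (450,113) and (350,310) are clear of the finger paths.

```bash
python3 - <<'E'
from h import *
c=dict(np.load('pics/wrist1.npz')); P=cloud(c); hsv=cv2.cvtColor(c['pixels'],cv2.COLOR_RGB2HSV)
m=np.zeros(P.shape[:2],bool); m[125:250,280:352]=1
q=P[m&(P[...,2]>10)&(P[...,2]<70)]
print(cv2.minAreaRect(q[:,:2].astype(np.float32)),np.percentile(q[:,2],[5,50,95]))
b=P[m&(hsv[...,1]>120)&(P[...,2]>40)&(P[...,2]<70)]; print(cv2.minAreaRect(b[:,:2].astype(np.float32)),np.median(b[:,2]))
E
```

```text
((466.17901611328125, 254.26385498046875), (100.24250030517578, 47.96159744262695), 31.66680145263672) [32.69288632 45.40994453 49.75438119]
((465.4104309082031, 254.07461547851562), (90.83883666992188, 47.97553634643555), 31.28898048400879) 48.92525376878192
```

```bash
python3 -m handwheel '[-0.003,-0.002,-0.06,0,0,0, -0.003,-0.002,-0.13,0,0,0, -0.003,-0.002,-0.2,0,0,0, -0.003,-0.002,-0.26,0,0,0, -0.003,-0.002,-0.3,0,0,0, -0.003,-0.002,-0.33,0,0,0, -0.003,-0.002,-0.35,0,0,0, -0.003,-0.002,-0.35,0,0,0, -0.003,-0.002,-0.35,0,0,0, -0.003,-0.002,-0.35,0,0,0, -0.003,-0.002,-0.35,0,0,0]'
```

```text
time_s: 2.78
tcp_pos: [466.8, 254.7, 16.0]
orientation: [-0.68, -0.193, 0.192, 0.681]
contact_force: [0.2, 0.2, 0.5]
width: 85.3
```

```bash
python3 -m handwheel '[0,0,0,0,0,0, 0,0,0,0,0,0, 0,0,0,0,0,0, 0,0,0,0,0,0, 0,0,0,0,0,0, 0,0,0,0,0,0, 0,0,0,0,0,0, 0,0,0,0,0,0, 0,0,0,0,0,0, 0,0,0,0,0,0, 0,0,0,0,0,0, 0,0,0,0,0,0]' -1 60
```

```text
time_s: 3.78
tcp_pos: [468.2, 255.0, 16.9]
orientation: [-0.68, -0.193, 0.191, 0.681]
contact_force: [0.2, -1.8, 13.9]
width: 0.2
```

Width 0.2 mm means the fingers shut on nothing. I'll look before moving.

```bash
python3 - <<'E'
from h import *
for n in("scene","side","wrist"): snap(n,n+'2.png')
a=[cv2.imread('pics/scene2.png')[200:350,330:530],cv2.imread('pics/side2.png')[220:370,230:430]]
cv2.imwrite('pics/c2.png',np.hstack([cv2.resize(x,(400,300)) for x in a])); print(env.get_state()['contact_force'],env.get_state()['width'])
E
```

```text
[-1.15611157 -1.47247681 12.9952263 ] 0.08333362964876334
```

View pics/c2.png

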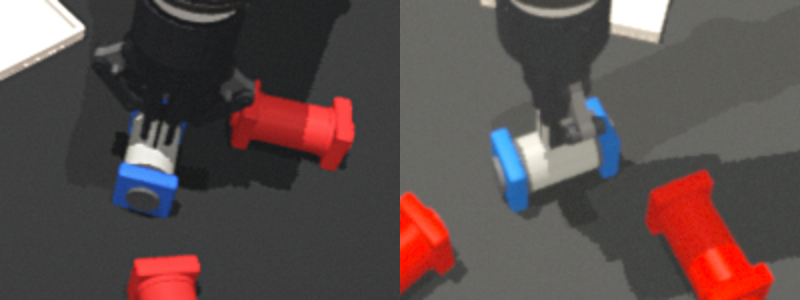

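View pics/wrist2.png

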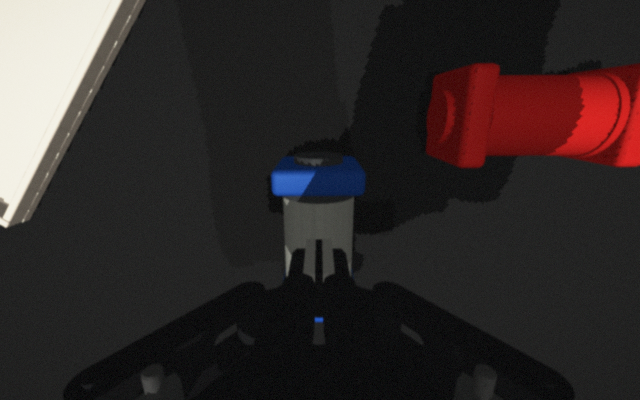

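```bash
python3 - <<'E'
from h import *
print(env.finger_overhang)
for n in("scene","side"):
    a=cv2.imread(f'pics/{n}2.png'); 
    a=a[230:330,360:460] if n=="scene" else a[230:330,260:360]
    cv2.imwrite(f'pics/z_{n}.png',cv2.resize(a,(600,600),interpolation=cv2.INTER_CUBIC))
    c=dict(np.load(f'pics/{n}2.npz')); P=cloud(c); d=np.linalg.norm(P[...,:2]-[467,255],axis=2)
    g=(c['pixels'].astype(int).max(-1)-c['pixels'].astype(int).min(-1))<25
    k=(d<12)&(P[...,2]>10)&(P[...,2]<150); v,u=np.where(k)
    for i in range(0,len(u),max(1,len(u)//25)): print(n,u[i],v[i],P[v[i],u[i]].round(),c['pixels'][v[i],u[i]])
E
```

```text
11.0
scene 414 235 [478. 258. 145.] [29 27 31]
scene 413 237 [478. 257. 141.] [29 29 31]
scene 416 238 [476. 261. 140.] [31 32 34]
scene 419 239 [473. 265. 139.] [30 30 30]
scene 416 241 [475. 262. 133.] [28 28 30]
scene 414 243 [476. 260. 128.] [25 28 28]
scene 413 245 [477. 260. 124.] [29 30 32]
scene 416 246 [474. 264. 122.] [30 31 29]
scene 414 249 [457. 252.  90.] [33 32 38]
scene 411 252 [465. 253.  90.] [24 25 29]
scene 414 253 [466. 259.  94.] [26 25 26]
scene 410 256 [473. 258.  91.] [25 27 29]
scene 412 258 [471. 261.  87.] [26 29 29]
scene 404 261 [478. 252.  76.] [26 25 29]
scene 403 262 [477. 250.  70.] [28 27 28]
scene 406 263 [479. 257.  76.] [143 140 134]
scene 405 264 [476. 254.  69.] [102 102  97]
scene 404 265 [478. 254.  67.] [83 82 79]
scene 402 266 [477. 250.  60.] [31 33 36]
scene 404 267 [476. 254.  60.] [108 107 103]
scene 408 268 [475. 261.  63.] [27 27 26]
scene 408 269 [476. 262.  63.] [43 41 42]
scene 408 270 [476. 262.  60.] [58 56 55]
scene 409 271 [474. 264.  57.] [115 114 109]
scene 412 272 [469. 266.  52.] [72 72 69]
scene 403 274 [478. 256.  44.] [2
[... 529 characters left out ...]
e 302 288 [472. 265.  64.] [164 159 150]
side 302 289 [473. 264.  61.] [164 158 148]
side 300 290 [476. 261.  53.] [192 189 176]
side 301 291 [474. 264.  54.] [177 173 163]
side 300 292 [477. 260.  46.] [242 238 224]
side 300 293 [476. 262.  46.] [248 245 230]
side 309 293 [462. 265.  54.] [119 118 111]
side 314 293 [455. 257.  43.] [162 160 147]
side 307 294 [465. 261.  45.] [137 136 126]
side 312 294 [458. 259.  44.] [167 166 154]
side 305 295 [468. 264.  45.] [150 147 137]
side 310 295 [461. 262.  43.] [166 165 152]
side 305 296 [468. 266.  46.] [164 162 149]
side 310 296 [461. 262.  41.] [167 165 152]
side 305 297 [468. 267.  44.] [164 162 150]
side 310 297 [460. 264.  42.] [169 167 155]
```

View pics/z_scene.png

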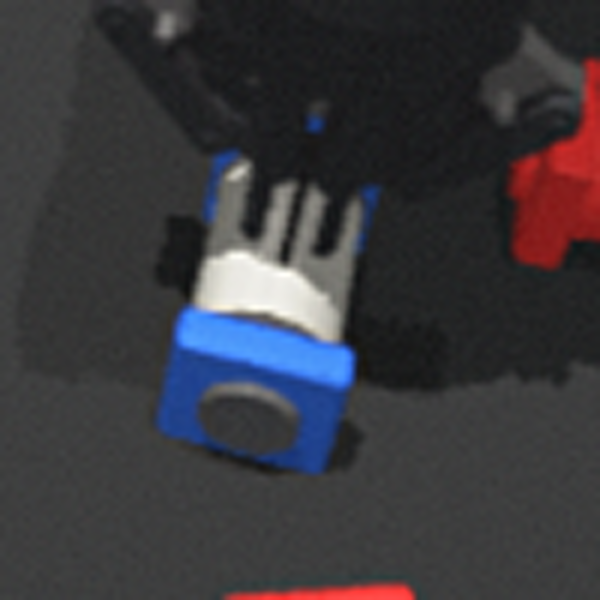

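View pics/z_side.png

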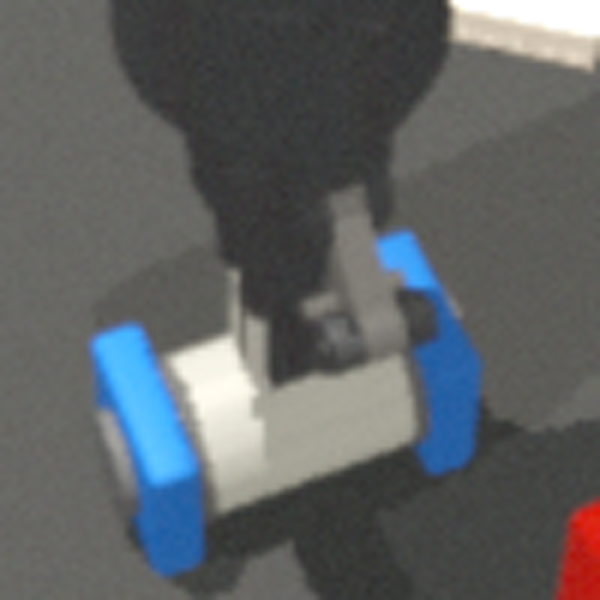

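```bash
python3 - <<'E'
from h import *
for f,pts in (('wrist1',[(222,256),(228,262),(412,258),(428,275),(215,275)]),('wrist2',[(300,255),(337,255),(310,262),(330,262),(298,262),(345,265)])):
    c=dict(np.load(f'pics/{f}.npz')); P=cloud(c); C=-np.array(c['R']).T@c['t']; print(f,'cam',C.round(1))
    for u,v in pts: print(u,v,c['range_z'][v,u],P[v,u].round(1))
s=env.get_state(); print(s['tcp_pos'],s['q'],s['effort'])
E
```

```text
wrist1 cam [402.  217.6 293.2]
222 256 132.9508 [480.4 213.6 174. ]
228 262 134.87085 [482.4 217.4 173.2]
412 258 130.83998 [434.3 287.9 176.3]
428 275 118.60664 [433.5 290.4 189.3]
215 275 119.01545 [480.1 215.5 188.9]
wrist2 cam [402.6 216.  188.6]
300 255 142.61353 [466.2 244.3  60.8]
337 255 143.22066 [456.8 260.2  60.3]
310 262 127.16356 [459.5 246.6  75.6]
330 262 127.72907 [455.1 254.3  75.1]
298 262 136.6241 [466.8 244.   67.2]
345 265 133.392 [454.9 262.6  70.5]
[468.12934642 255.02095166  16.83623889] [-0.65585706  0.50337921  0.04986638  2.04097638 -0.04240517  0.59446784
  1.54416909] [-4.83942814e-01 -4.38082159e+01  1.19785219e+00 -1.49405283e+01
 -1.45199094e-01 -3.94386901e-01  4.76169098e-04]
```

The fingertips rest on top of the barrel at about z 45, although the reported TCP of 17 should put them at about 6. The wrist depth before contact shows the same gap of about 40 mm. I'll lift off and measure the real offset.

```bash
python3 -m handwheel '[0,0,0.05,0,0,0, 0,0,0.12,0,0,0, 0,0,0.2,0,0,0, 0,0,0.25,0,0,0, 0,0,0.25,0,0,0, 0,0,0.25,0,0,0, 0,0,0.25,0,0,0]'; python3 - <<'E'
from h import *
for n in("scene","side","wrist"): snap(n,n+'3.png')
s=env.get_state(); print(s['tcp_pos'],s['contact_force'])
a=[]
for n,(u,v) in (("scene",(350,180)),("side",(240,180))):
    a.append(cv2.resize(cv2.imread(f'pics/{n}3.png')[v:v+130,u:u+130],(400,400),interpolation=cv2.INTER_CUBIC))
    c=dict(np.load(f'pics/{n}3.npz')); P=cloud(c); T=s['tcp_pos']; d=np.linalg.norm(P[...,:2]-T[:2],axis=2)
    k=(d<20)&(P[...,2]>55)&(P[...,2]<200); z=np.sort(P[k][:,2]); print(n,z[:8],len(z)); v,u=np.where(k); i=np.argsort(P[k][:,2])[:6]; print(np.c_[u[i],v[i]].tolist())
cv2.imwrite('pics/c3.png',np.hstack(a))
E
```

```text
time_s: 4.52
tcp_pos: [465.7, 254.0, 89.4]
orientation: [0.681, 0.192, -0.193, -0.68]
contact_force: [0.1, -0.5, -0.3]
width: 0.1
[465.50954886 253.77776608  88.99049179] [ 0.2088954   0.4166467  -0.08281391]
scene [117.71873992 120.48134151 121.15667143 121.17227647 121.61728751
 122.03379584 122.13414823 122.36943189] 656
[[413, 245], [418, 246], [414, 245], [413, 244], [412, 244], [415, 245]]
side [119.28370345 120.03874905 120.48566232 120.62636226 121.44606482
 121.50444579 121.8636872  122.0645642 ] 394
[[306, 265], [305, 265], [306, 264], [304, 265], [305, 264], [317, 260]]
```

View pics/c3.png

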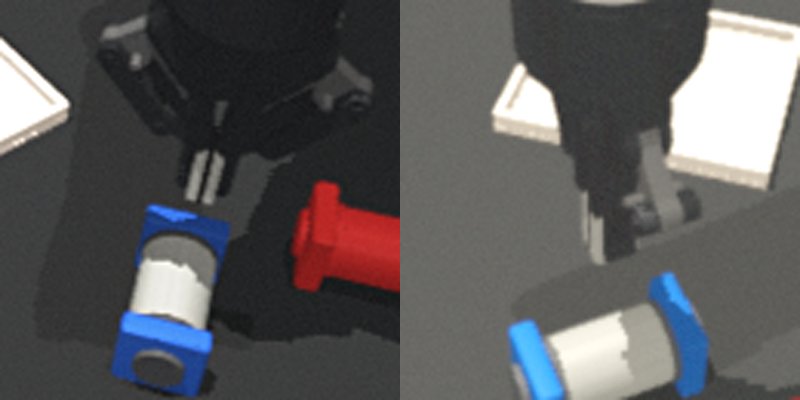

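The tips stand at z≈119 with the reported TCP at 89, so the real fingers are about 40 mm higher than the reported TCP implies. The gap was the same at contact. I'll open, re-measure the jar, and allow for this.

```bash
python3 -m handwheel '[0,0,0,0,0,0, 0,0,0,0,0,0, 0,0,0,0,0,0, 0,0,0,0,0,0, 0,0,0,0,0,0, 0,0,0,0,0,0, 0,0,0,0,0,0, 0,0,0,0,0,0]' 1 60; python3 - <<'E'
from h import *
c=snap('wrist','wrist4.png'); P=cloud(c); hsv=cv2.cvtColor(c['pixels'],cv2.COLOR_RGB2HSV)
b=P[(hsv[...,1]>120)&(abs(hsv[...,0].astype(int)-112)<14)&(P[...,2]>40)&(P[...,2]<60)]; print('wrist',cv2.minAreaRect(b[:,:2].astype(np.float32)),np.median(b[:,2]))
for n in('scene','side'):
    c=snap(n,n+'4.png'); P=cloud(c); hsv=cv2.cvtColor(c['pixels'],cv2.COLOR_RGB2HSV)
    b=P[(hsv[...,1]>120)&(abs(hsv[...,0].astype(int)-112)<14)&(P[...,2]>40)&(P[...,2]<60)&(np.linalg.norm(P[...,:2]-[466,254],axis=2)<75)]; print(n,cv2.minAreaRect(b[:,:2].astype(np.float32)),np.median(b[:,2]))
print(env.get_state()['tcp_pos'],env.get_state()['width'])
E
```

```text
time_s: 5.33
tcp_pos: [466.2, 254.2, 90.1]
orientation: [-0.68, -0.192, 0.192, 0.68]
contact_force: [-0.2, -0.0, 0.5]
width: 85.4
wrist ((465.6346130371094, 254.2838897705078), (91.3924789428711, 48.112579345703125), 31.586584091186523) 48.906251336997784
scene ((466.18438720703125, 255.19390869140625), (93.9410400390625, 47.272117614746094), 31.927658081054688) 47.38767486008703
side ((465.9292907714844, 254.40908813476562), (91.66423797607422, 47.947731018066406), 31.12510108947754) 48.32565201558623
[466.24667332 254.26739775  90.11431434] 85.38621617581244
```

View pics/wrist4.png

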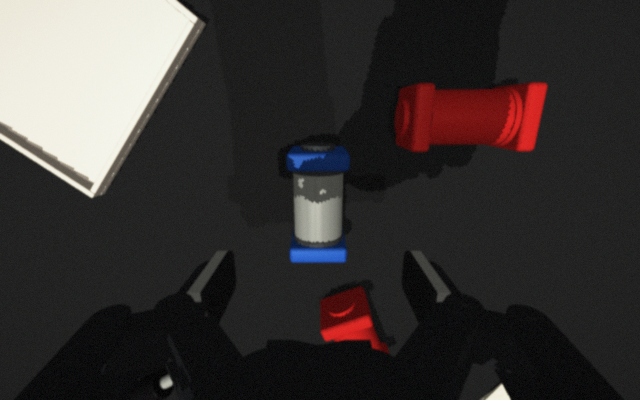

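View pics/side4.png

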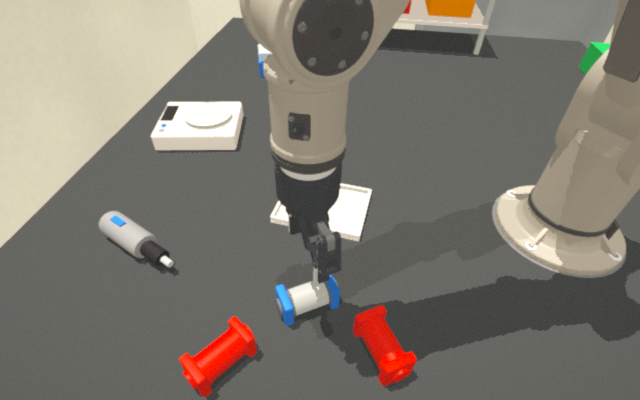

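The wrist view shows the jar unmoved (around (319,205), between the open fingers) and the red pieces clear. I'll descend in stages and watch the force.

```bash
python3 -m handwheel '[0,0,-0.06,0,0,0, 0,0,-0.13,0,0,0, 0,0,-0.2,0,0,0, 0,0,-0.25,0,0,0, 0,0,-0.29,0,0,0, 0,0,-0.32,0,0,0, 0,0,-0.34,0,0,0, 0,0,-0.34,0,0,0, 0,0,-0.34,0,0,0, 0,0,-0.34,0,0,0]' 1 60
```

```text
time_s: 6.32
tcp_pos: [466.8, 254.6, -11.2]
orientation: [-0.68, -0.193, 0.192, 0.681]
contact_force: [0.1, -0.2, 0.0]
width: 85.3
```

```bash
python3 -m handwheel '[0,0,-0.02,0,0,0, 0,0,-0.04,0,0,0, 0,0,-0.047,0,0,0, 0,0,-0.047,0,0,0, 0,0,-0.047,0,0,0]' 1 60; python3 - <<'E'
from h import *
a=[]
for n,(u,v) in (("scene",(340,190)),("side",(240,210))):
    snap(n,n+'5.png'); a.append(cv2.resize(cv2.imread(f'pics/{n}5.png')[v:v+130,u:u+130],(400,400),interpolation=cv2.INTER_CUBIC))
cv2.imwrite('pics/c5.png',np.hstack(a)); print(env.get_state()['contact_force'])
E
```

```text
time_s: 6.73
tcp_pos: [466.1, 254.1, -26.2]
orientation: [0.681, 0.192, -0.193, -0.68]
contact_force: [0.0, -0.1, -0.1]
width: 85.4
[-0.12918392 -0.66147175 -0.19620323]
```

View pics/c5.png

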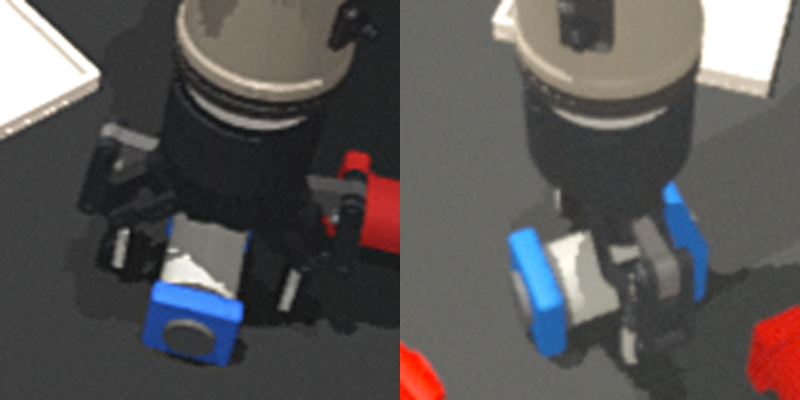

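The fingers now straddle the barrel near the bench, so I'll close.

```bash
python3 -m handwheel '[0,0,0,0,0,0, 0,0,0,0,0,0, 0,0,0,0,0,0, 0,0,0,0,0,0, 0,0,0,0,0,0, 0,0,0,0,0,0, 0,0,0,0,0,0, 0,0,0,0,0,0, 0,0,0,0,0,0]' -1 70
```

```text
time_s: 7.58
tcp_pos: [466.4, 254.3, -25.6]
orientation: [-0.68, -0.192, 0.192, 0.68]
contact_force: [-0.3, -1.3, 4.9]
width: 40.2
```

```bash
python3 -m handwheel '[0,0,0.02,0,0,0, 0,0,0.06,0,0,0, 0,0,0.12,0,0,0, 0,0,0.18,0,0,0, 0,0,0.24,0,0,0, 0,0,0.3,0,0,0, 0,0,0.36,0,0,0, 0,0,0.42,0,0,0, 0,0,0.47,0,0,0, 0,0,0.5,0,0,0, 0,0,0.5,0,0,0, 0,0,0.5,0,0,0]'; python3 - <<'E'
from h import *
for n in('scene','side','wrist'): snap(n,n+'6.png')
s=env.get_state(); print(s['tcp_pos'],s['q'],s['contact_force'],s['moment'],s['width'])
E
```

```text
time_s: 8.58
tcp_pos: [466.1, 254.2, 124.2]
orientation: [-0.68, -0.193, 0.192, 0.681]
contact_force: [0.7, 0.7, -3.3]
width: 40.5
[465.41350528 253.74974935 122.92803733] [-0.67200206  0.33752332  0.0670459   1.98093074 -0.03015383  0.826263
  1.53367045] [-0.29756941 -0.69111241 -3.61920187] [-0.01588692 -0.0150655  -0.00836007] 40.33518404593501
```

View pics/scene6.png

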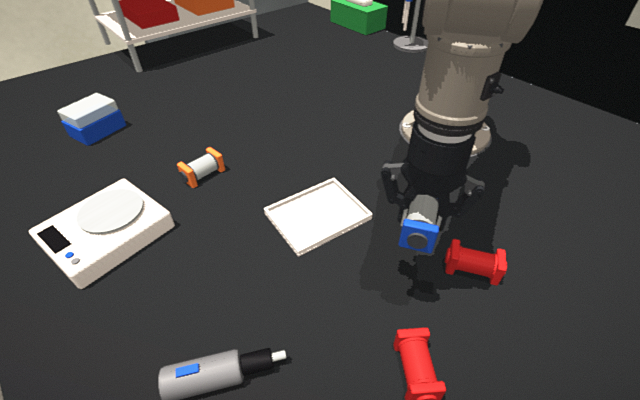

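View pics/wrist6.png

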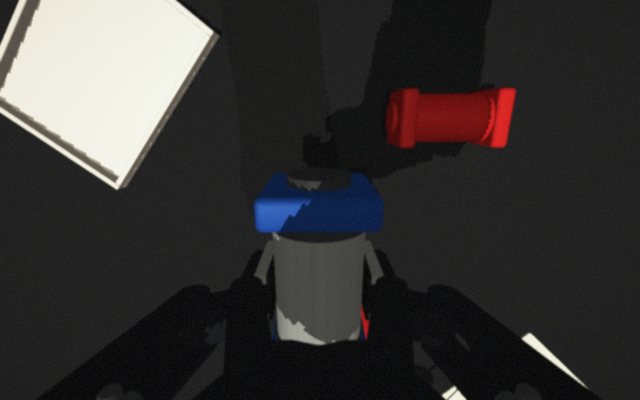

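It is held: about 3.6 N, so roughly 0.37 kg, at width 40, and clear of the bench. Now I'll tip it about the jaw axis to 25° each way, holding each end down for about a second.

```bash
python3 -m handwheel '[0,0,0,-0.014,0.024,0, 0,0,0,-0.029,0.047,0, 0,0,0,-0.043,0.071,0, 0,0,0,-0.058,0.095,0, 0,0,0,-0.073,0.118,0, 0,0,0,-0.073,0.118,0, 0,0,0,-0.073,0.118,0, 0,0,0,-0.073,0.118,0, 0,0,0,-0.073,0.118,0, 0,0,0,-0.073,0.118,0, 0,0,0,-0.073,0.118,0, 0,0,0,-0.073,0.118,0, 0,0,0,-0.073,0.118,0, 0,0,0,-0.073,0.118,0, 0,0,0,-0.073,0.118,0]'; python3 - <<'E'
from h import *
from scipy.spatial.transform import Rotation as Ro
s=env.get_state(); R=Ro.from_quat(s['orientation']).as_matrix(); print('tilt',np.degrees(np.arccos(-R[2,1])),R.round(2).tolist(),s['q'],s['moment'],s['contact_force'],s['width'])
snap('side','side7.png'); snap('scene','scene7.png')
E
```

```text
time_s: 9.98
tcp_pos: [466.2, 254.3, 124.1]
orientation: [0.706, 0.041, -0.335, -0.622]
contact_force: [0.7, 0.1, -2.6]
width: 40.5
tilt 24.96256074404801 [[0.77, -0.36, -0.52], [0.47, -0.22, 0.85], [-0.42, -0.91, -0.0]] [-0.65884526  0.59726179  0.08053008  1.63780663 -0.0586579   1.34450912
  1.56545276] [ 0.41089565 -0.6638511   0.0453889 ] [ 0.72048     0.12880496 -2.59313429] 40.508016901324275
```

View pics/side7.png

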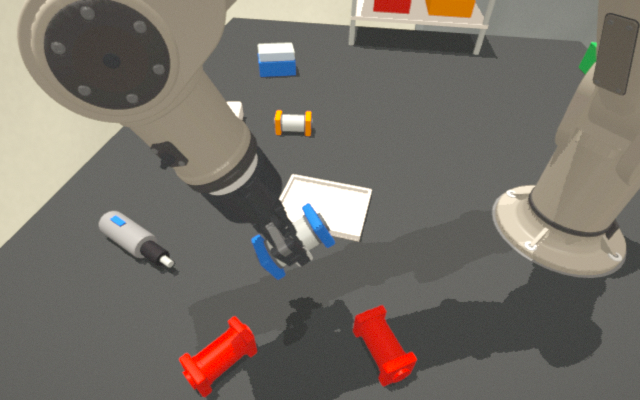

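```bash
cat >> h.py <<'E'
def jtilt(f):
    c=dict(np.load(f'pics/{f}.npz')); P=cloud(c); hsv=cv2.cvtColor(c['pixels'],cv2.COLOR_RGB2HSV)
    b=((hsv[...,1]>120)&(abs(hsv[...,0].astype(int)-112)<14)&(P[...,2]>60)&(P[...,2]<300)&(np.linalg.norm(P[...,:2]-[466,254],axis=2)<110))
    k,l,st,ce=cv2.connectedComponentsWithStats(b.astype(np.uint8))
    for i in range(1,k):
        if st[i,4]>40:
            q=P[l==i]; w=np.linalg.svd(q-np.median(q,0),full_matrices=False)[2]
            print(f,ce[i].round(),np.median(q,0).round(),'minz,maxz',q[:,2].min().round(),q[:,2].max().round())
E
python3 -c "
from h import *
jtilt('side7');jtilt('scene7')"
python3 -m handwheel '[0,0,0,0.014,-0.024,0, 0,0,0,0.029,-0.047,0, 0,0,0,0.043,-0.071,0, 0,0,0,0.058,-0.095,0, 0,0,0,0.073,-0.118,0, 0,0,0,0.087,-0.142,0, 0,0,0,0.102,-0.166,0, 0,0,0,0.116,-0.189,0, 0,0,0,0.131,-0.213,0, 0,0,0,0.145,-0.237,0, 0,0,0,0.145,-0.237,0, 0,0,0,0.145,-0.237,0, 0,0,0,0.145,-0.237,0, 0,0,0,0.145,-0.237,0, 0,0,0,0.145,-0.237,0, 0,0,0,0.145,-0.237,0, 0,0,0,0.145,-0.237,0, 0,0,0,0.145,-0.237,0, 0,0,0,0.145,-0.237,0, 0,0,0,0.145,-0.237,0]'; python3 - <<'E'
from h import *
from scipy.spatial.transform import Rotation as Ro
s=env.get_state(); R=Ro.from_quat(s['orientation']).as_matrix(); print('tilt',np.degrees(np.arccos(-R[2,1])),R[2].round(2),s['moment'],s['contact_force'],s['q'])
snap('side','side8.png'); snap('scene','scene8.png'); jtilt('side8'); jtilt('scene8')
E
```

```text
side7 [318. 226.] [451. 263. 206.] minz,maxz 164.0 211.0
side7 [266. 258.] [512. 299. 173.] minz,maxz 132.0 178.0
scene7 [415. 253.] [522. 290. 173.] minz,maxz 130.0 177.0
time_s: 11.75
tcp_pos: [466.3, 254.2, 124.0]
orientation: [-0.624, -0.335, 0.04, 0.705]
contact_force: [-0.3, 0.3, -3.6]
width: 40.4
tilt 25.024265783659978 [ 0.42 -0.91 -0.  ] [-0.40212504  0.59262073  0.01648917] [-0.30235311  0.27773372 -3.5631811 ] [-0.75095174  0.16338455  0.11524408  2.33073498  0.10527758  0.21484317
  1.38156432]
side8 [300. 232.] [472. 275. 199.] minz,maxz 166.0 212.0
side8 [346. 250.] [412. 247. 144.] minz,maxz 132.0 196.0
scene8 [428. 192.] [410. 227. 174.] minz,maxz 163.0 208.0
scene8 [422. 217.] [480. 265. 194.] minz,maxz 166.0 210.0
```

View pics/side8.png

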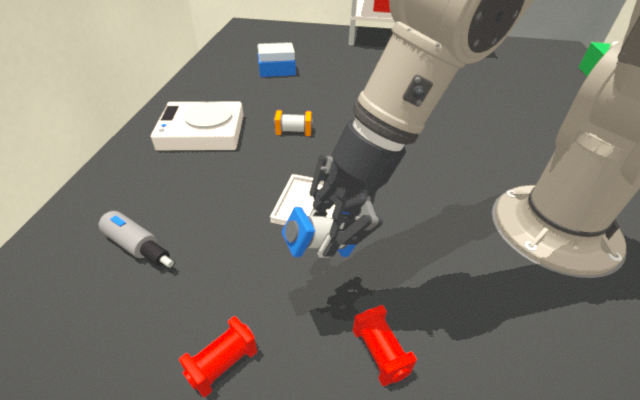

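The jar follows the tool: cap heights differ by about 33 mm one way, then reverse. The last side runs near a joint limit (q6 0.215), so I'll use about ±22° from here, which is still ample. Continuing the cycles.

```bash
python3 -m handwheel '[0,0,0,-0.014,0.024,0, 0,0,0,-0.029,0.047,0, 0,0,0,-0.043,0.071,0, 0,0,0,-0.058,0.095,0, 0,0,0,-0.073,0.118,0, 0,0,0,-0.087,0.142,0, 0,0,0,-0.102,0.166,0, 0,0,0,-0.116,0.189,0, 0,0,0,-0.13,0.213,0, 0,0,0,-0.136,0.223,0, 0,0,0,-0.136,0.223,0, 0,0,0,-0.136,0.223,0, 0,0,0,-0.136,0.223,0, 0,0,0,-0.136,0.223,0, 0,0,0,-0.136,0.223,0, 0,0,0,-0.136,0.223,0, 0,0,0,-0.136,0.223,0, 0,0,0,-0.136,0.223,0, 0,0,0,-0.136,0.223,0]'
python3 -m handwheel '[0,0,0,0.014,-0.024,0, 0,0,0,0.029,-0.047,0, 0,0,0,0.043,-0.071,0, 0,0,0,0.058,-0.095,0, 0,0,0,0.073,-0.118,0, 0,0,0,0.087,-0.142,0, 0,0,0,0.102,-0.166,0, 0,0,0,0.116,-0.189,0, 0,0,0,0.125,-0.204,0, 0,0,0,0.125,-0.204,0, 0,0,0,0.125,-0.204,0, 0,0,0,0.125,-0.204,0, 0,0,0,0.125,-0.204,0, 0,0,0,0.125,-0.204,0, 0,0,0,0.125,-0.204,0, 0,0,0,0.125,-0.204,0, 0,0,0,0.125,-0.204,0, 0,0,0,0.125,-0.204,0, 0,0,0,0.125,-0.204,0]'
python3 - <<'E'
from h import *
s=env.get_state(); print(s['moment'],s['contact_force'],s['q'],s['orientation'])
E
```

```text
time_s: 13.43
tcp_pos: [466.2, 254.3, 124.1]
orientation: [0.705, 0.059, -0.318, -0.631]
contact_force: [0.1, -0.2, -3.3]
width: 40.5
time_s: 15.02
tcp_pos: [466.3, 254.3, 124.0]
orientation: [-0.634, -0.313, 0.064, 0.704]
contact_force: [-0.4, 0.6, -2.6]
width: 40.6
[-0.36030074  0.53286503 -0.01447994] [-0.37292061  0.64638223 -2.64904298] [-0.70224083  0.18053672  0.07007562  2.27388903  0.06007806  0.32158554
  1.43210911] [-0.63419438 -0.31347984  0.06435496  0.70383686]
```

```bash
python3 -m handwheel '[0,0,0,-0.014,0.024,0, 0,0,0,-0.029,0.047,0, 0,0,0,-0.043,0.071,0, 0,0,0,-0.058,0.095,0, 0,0,0,-0.073,0.118,0, 0,0,0,-0.087,0.142,0, 0,0,0,-0.102,0.166,0, 0,0,0,-0.116,0.189,0, 0,0,0,-0.125,0.204,0, 0,0,0,-0.125,0.204,0, 0,0,0,-0.125,0.204,0, 0,0,0,-0.125,0.204,0, 0,0,0,-0.125,0.204,0, 0,0,0,-0.125,0.204,0, 0,0,0,-0.125,0.204,0, 0,0,0,-0.125,0.204,0, 0,0,0,-0.125,0.204,0, 0,0,0,-0.125,0.204,0, 0,0,0,-0.125,0.204,0]'
python3 -m handwheel '[0,0,0,0.014,-0.024,0, 0,0,0,0.029,-0.047,0, 0,0,0,0.043,-0.071,0, 0,0,0,0.058,-0.095,0, 0,0,0,0.073,-0.118,0, 0,0,0,0.087,-0.142,0, 0,0,0,0.102,-0.166,0, 0,0,0,0.116,-0.189,0, 0,0,0,0.125,-0.204,0, 0,0,0,0.125,-0.204,0, 0,0,0,0.125,-0.204,0, 0,0,0,0.125,-0.204,0, 0,0,0,0.125,-0.204,0, 0,0,0,0.125,-0.204,0, 0,0,0,0.125,-0.204,0, 0,0,0,0.125,-0.204,0, 0,0,0,0.125,-0.204,0, 0,0,0,0.125,-0.204,0, 0,0,0,0.125,-0.204,0]'
python3 - <<'E'
from h import *
s=env.get_state(); print(s['moment'],s['contact_force'],s['q'])
snap('side','side9.png'); jtilt('side9')
E
```

```text
time_s: 16.6
tcp_pos: [466.2, 254.3, 124.0]
orientation: [0.705, 0.059, -0.318, -0.631]
contact_force: [-1.1, 0.1, -3.3]
width: 40.4
time_s: 18.18
tcp_pos: [466.2, 254.3, 124.0]
orientation: [-0.634, -0.313, 0.064, 0.704]
contact_force: [0.1, -0.3, -2.6]
width: 40.7
[-0.34140616  0.51940591 -0.0377609 ] [ 0.12751778 -0.26286015 -2.60620454] [-0.69958125  0.18060654  0.06711583  2.27376355  0.06190968  0.32168633
  1.43041032]
side9 [297. 234.] [476. 278. 199.] minz,maxz 164.0 210.0
side9 [346. 249.] [414. 248. 146.] minz,maxz 136.0 198.0
```

```bash
python3 -m handwheel '[0,0,0,-0.014,0.024,0, 0,0,0,-0.029,0.047,0, 0,0,0,-0.043,0.071,0, 0,0,0,-0.058,0.095,0, 0,0,0,-0.073,0.118,0, 0,0,0,-0.087,0.142,0, 0,0,0,-0.102,0.166,0, 0,0,0,-0.116,0.189,0, 0,0,0,-0.125,0.204,0, 0,0,0,-0.125,0.204,0, 0,0,0,-0.125,0.204,0, 0,0,0,-0.125,0.204,0, 0,0,0,-0.125,0.204,0, 0,0,0,-0.125,0.204,0, 0,0,0,-0.125,0.204,0, 0,0,0,-0.125,0.204,0, 0,0,0,-0.125,0.204,0, 0,0,0,-0.125,0.204,0, 0,0,0,-0.125,0.204,0]'
python3 - <<'E'
from h import *
s=env.get_state(); print(s['moment'],s['contact_force'],s['q'])
snap('side','side10.png'); jtilt('side10')
E
python3 -m handwheel '[0,0,0,0.014,-0.024,0, 0,0,0,0.029,-0.047,0, 0,0,0,0.043,-0.071,0, 0,0,0,0.058,-0.095,0, 0,0,0,0.073,-0.118,0, 0,0,0,0.087,-0.142,0, 0,0,0,0.102,-0.166,0, 0,0,0,0.116,-0.189,0, 0,0,0,0.125,-0.204,0, 0,0,0,0.125,-0.204,0, 0,0,0,0.125,-0.204,0, 0,0,0,0.125,-0.204,0, 0,0,0,0.125,-0.204,0, 0,0,0,0.125,-0.204,0, 0,0,0,0.125,-0.204,0, 0,0,0,0.125,-0.204,0, 0,0,0,0.125,-0.204,0, 0,0,0,0.125,-0.204,0, 0,0,0,0.125,-0.204,0]'
```

```text
time_s: 19.82
tcp_pos: [466.2, 254.3, 124.0]
orientation: [0.705, 0.059, -0.318, -0.631]
contact_force: [-0.0, -0.7, -2.4]
width: 40.3
[ 0.31349176 -0.46715997  0.04103371] [-0.03054861 -0.65133533 -2.36804504] [-0.64559245  0.56343825  0.05902842  1.67669038 -0.04769154  1.28608936
  1.55421099]
side10 [320. 226.] [448. 262. 205.] minz,maxz 164.0 210.0
side10 [267. 256.] [510. 299. 177.] minz,maxz 135.0 181.0
time_s: 21.45
tcp_pos: [466.2, 254.2, 124.0]
orientation: [-0.634, -0.313, 0.064, 0.704]
contact_force: [-0.9, -0.7, -3.3]
width: 40.6
```

That makes four holds at each end. Now level, then carry over the tray, turning to line up with it (yaw −6.9°).

```bash
python3 -m handwheel '[0,0,0,-0.014,0.024,0, 0,0,0,-0.029,0.047,0, 0,0,0,-0.043,0.071,0, 0,0,0,-0.058,0.095,0, 0,0,0,-0.061,0.1,0, 0,0,0,-0.061,0.1,0, 0,0,0,-0.061,0.1,0, 0,0,0,-0.061,0.1,0]'
python3 -m handwheel '[0.002,-0.04,0,0,0,-0.015, 0.004,-0.11,0,0,0,-0.035, 0.006,-0.18,0,0,0,-0.055, 0.008,-0.25,0,0,0,-0.075, 0.01,-0.33,0,0,0,-0.1, 0.012,-0.41,0,0,0,-0.12, 0.014,-0.49,0,0,0,-0.14, 0.016,-0.57,0,0,0,-0.16, 0.018,-0.65,0,0,0,-0.18, 0.02,-0.71,0,0,0,-0.2, 0.021,-0.75,0,0,0,-0.213, 0.021,-0.77,0,0,0,-0.213, 0.021,-0.77,0,0,0,-0.213, 0.021,-0.77,0,0,0,-0.213, 0.021,-0.77,0,0,0,-0.213]'
python3 - <<'E'
from h import *
from scipy.spatial.transform import Rotation as Ro
s=env.get_state(); R=Ro.from_quat(s['orientation']).as_matrix(); print(R.round(3).tolist(),np.degrees(np.arctan2(R[1,2],R[0,2])),s['tcp_pos'],s['q'],s['contact_force'])
for n in('scene','side','wrist'): snap(n,n+'11.png')
for n in('scene','side'):
    c=dict(np.load(f'pics/{n}11.npz')); P=cloud(c); hsv=cv2.cvtColor(c['pixels'],cv2.COLOR_RGB2HSV)
    b=P[(hsv[...,1]>120)&(abs(hsv[...,0].astype(int)-112)<14)&(P[...,2]>60)&(P[...,2]<300)&(np.linalg.norm(P[...,:2]-[472,23],axis=2)<100)]
    print(n,cv2.minAreaRect(b[:,:2].astype(np.float32)),b[:,2].min(),b[:,2].max())
E
```

```text
time_s: 22.12
tcp_pos: [465.2, 253.4, 123.5]
orientation: [0.681, 0.192, -0.192, -0.68]
contact_force: [-0.0, -0.2, -2.7]
width: 40.5
time_s: 23.37
tcp_pos: [472.6, 24.6, 124.0]
orientation: [-0.706, 0.041, -0.041, 0.706]
contact_force: [-0.9, 0.7, -3.4]
width: 40.4
[[0.993, -0.0, 0.116], [-0.116, 0.001, 0.993], [-0.0, -1.0, 0.001]] 83.3296874289001 [472.61115906  24.60175981 123.97331488] [-0.41464927  0.25138433  0.26825     2.11773057 -0.09441937  0.78327449
  1.3669285 ] [-0.86861331  0.7208138  -3.40018735]
scene ((477.0856628417969, 45.18653869628906), (80.10140228271484, 95.15060424804688), 79.09660339355469) 150.13656590071793 230.5190182583763
side ((475.6825256347656, 46.16679382324219), (84.71114349365234, 96.37017059326172), 85.20244598388672) 151.28278564924202 249.75941836269692
```

View pics/scene11.png

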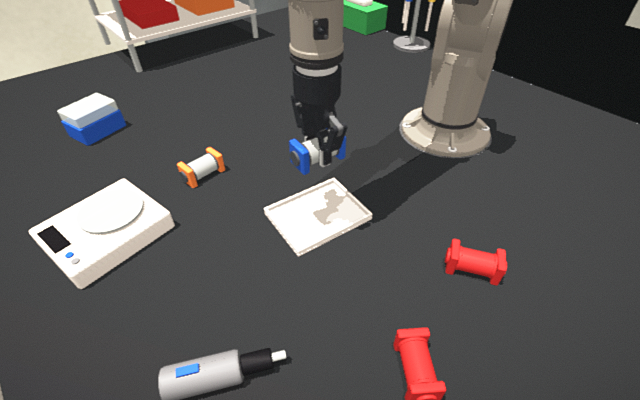

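View pics/wrist11.png

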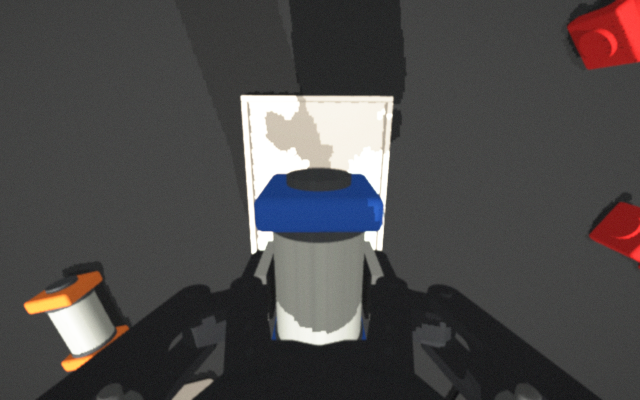

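The jar is level over the tray and aligned with it. The orange jar is clear, at left in the wrist view. I'll lower it, slowly at the end.

```bash
python3 -m handwheel '[0,-0.001,-0.04,0,0,0, 0,-0.001,-0.09,0,0,0, 0,-0.001,-0.15,0,0,0, 0,-0.001,-0.21,0,0,0, 0,-0.001,-0.27,0,0,0, 0,-0.001,-0.33,0,0,0, 0,-0.001,-0.38,0,0,0, 0,-0.001,-0.42,0,0,0, 0,-0.001,-0.445,0,0,0, 0,-0.001,-0.46,0,0,0, 0,-0.001,-0.468,0,0,0, 0,-0.001,-0.468,0,0,0, 0,-0.001,-0.468,0,0,0, 0,-0.001,-0.468,0,0,0]'
python3 -m handwheel '[0,0,-0.003,0,0,0, 0,0,-0.005,0,0,0, 0,0,-0.007,0,0,0, 0,0,-0.009,0,0,0, 0,0,-0.011,0,0,0, 0,0,-0.011,0,0,0, 0,0,-0.011,0,0,0, 0,0,-0.011,0,0,0]'
```

```text
time_s: 24.68
tcp_pos: [473.1, 23.1, -15.8]
orientation: [-0.706, 0.042, -0.042, 0.706]
contact_force: [-0.7, 0.5, -3.6]
width: 40.0
time_s: 25.35
tcp_pos: [472.5, 23.0, -19.7]
orientation: [-0.706, 0.042, -0.042, 0.706]
contact_force: [0.5, 0.4, -2.6]
width: 39.9
```

```bash
python3 -m handwheel '[0,0,-0.001,0,0,0, 0,0,-0.002,0,0,0, 0,0,-0.003,0,0,0, 0,0,-0.004,0,0,0, 0,0,-0.004,0,0,0, 0,0,-0.004,0,0,0]'
python3 - <<'E'
from h import *
s=env.get_state();print(s['contact_force'],s['tcp_pos']);a=[]
for n,(u,v) in (("scene",(250,140)),("side",(255,140))):
    snap(n,n+'12.png'); a.append(cv2.resize(cv2.imread(f'pics/{n}12.png')[v:v+130,u:u+130],(400,400),interpolation=cv2.INTER_CUBIC))
cv2.imwrite('pics/c12.png',np.hstack(a))
E
```

```text
time_s: 25.85
tcp_pos: [472.6, 23.0, -20.6]
orientation: [-0.706, 0.042, -0.042, 0.706]
contact_force: [-1.7, -0.3, 5.9]
width: 40.6
[-1.74985439 -0.28274964  5.87284355] [472.55641516  22.97928518 -20.57676838]
```

View pics/c12.png

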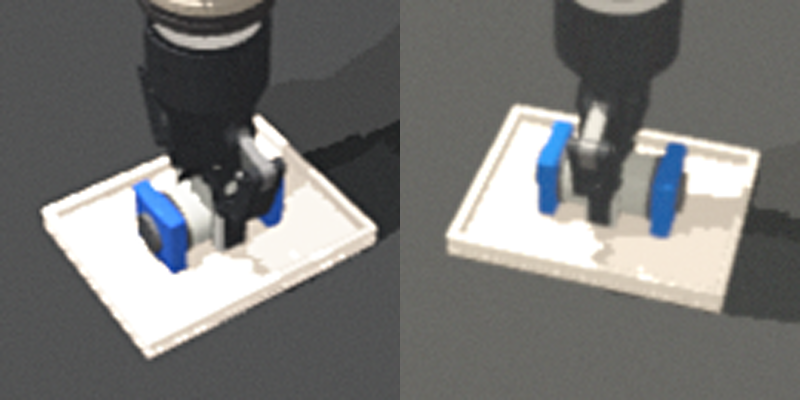

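The jar is seated (the force changed from −3.6 to +5.9 N), with the caps flat on the tray floor around its middle. Releasing to about 68 mm, then retreating straight up.

```bash
python3 -m handwheel '[0,0,0,0,0,0, 0,0,0,0,0,0, 0,0,0,0,0,0, 0,0,0,0,0,0, 0,0,0,0,0,0, 0,0,0,0,0,0, 0,0,0,0,0,0, 0,0,0,0,0,0]' 0.6
python3 -m handwheel '[0,0,0.03,0,0,0, 0,0,0.07,0,0,0, 0,0,0.13,0,0,0, 0,0,0.2,0,0,0, 0,0,0.28,0,0,0, 0,0,0.36,0,0,0, 0,0,0.44,0,0,0, 0,0,0.5,0,0,0, 0,0,0.55,0,0,0, 0,0,0.55,0,0,0]'
python3 -m handwheel '[0,0.1,0.05,0,0,0, 0,0.2,0.1,0,0,0, 0,0.3,0.15,0,0,0, 0,0.4,0.15,0,0,0, 0,0.5,0.15,0,0,0, 0,0.6,0.15,0,0,0, 0,0.65,0.15,0,0,0, 0,0.65,0.15,0,0,0, 0,0.65,0.15,0,0,0, 0,0.65,0.15,0,0,0]'
python3 - <<'E'
from h import *
for n in("scene","side"):
    c=snap(n,n+'13.png'); P=cloud(c); px=c['pixels'].astype(int); hsv=cv2.cvtColor(c['pixels'],cv2.COLOR_RGB2HSV); d=np.linalg.norm(P[...,:2]-[472,23],axis=2)
    b=P[(hsv[...,1]>120)&(abs(hsv[...,0].astype(int)-112)<14)&(P[...,2]>46)&(P[...,2]<62)&(d<75)]
    print(n,'jar',cv2.minAreaRect(b[:,:2].astype(np.float32)),np.percentile(b[:,2],[5,50,95]))
    t=P[(px.min(-1)>90)&(P[...,2]>12)&(P[...,2]<20)&(d<125)]; print('tray',cv2.minAreaRect(t[:,:2].astype(np.float32)))
print(env.get_state()['contact_force'],env.get_state()['tcp_pos'])
E
```

```text
time_s: 26.62
tcp_pos: [472.6, 23.0, -20.9]
orientation: [-0.706, 0.042, -0.042, 0.706]
contact_force: [1.1, -0.7, -0.5]
width: 68.5
time_s: 27.45
tcp_pos: [474.5, 23.1, 147.6]
orientation: [-0.705, 0.04, -0.044, 0.707]
contact_force: [0.1, -0.4, -0.3]
width: 68.2
time_s: 28.28
tcp_pos: [472.3, 216.4, 188.7]
orientation: [0.706, -0.043, 0.042, -0.705]
contact_force: [-0.4, 0.1, 0.6]
width: 68.5
scene jar ((474.4378356933594, 25.405467987060547), (48.06399917602539, 88.47892761230469), 83.55245208740234) [47.13583508 52.11144582 54.14776113]
tray ((472.2672119140625, 24.243488311767578), (142.6925048828125, 180.8246612548828), 83.08019256591797)
side jar ((465.870361328125, 28.65933609008789), (44.419437408447266, 78.29549407958984), 86.11347961425781) [47.8044535  53.89396655 55.28898678]
tray ((472.3788146972656, 22.344993591308594), (142.96681213378906, 179.96153259277344), 83.1463851928711)
[ 0.89413139 -0.49032183 -0.01824582] [472.64501684 216.19172581 188.98955769]
```

View pics/scene13.png

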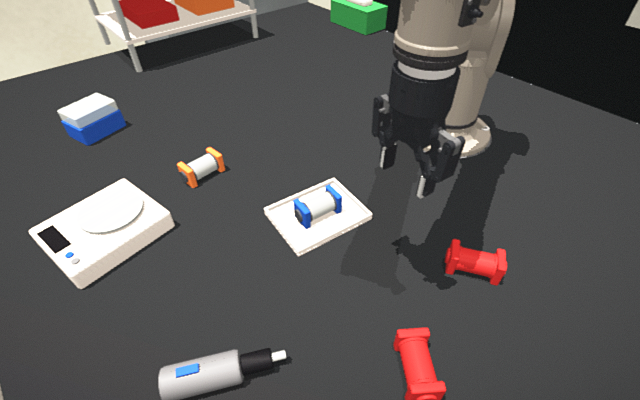

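View pics/side13.png

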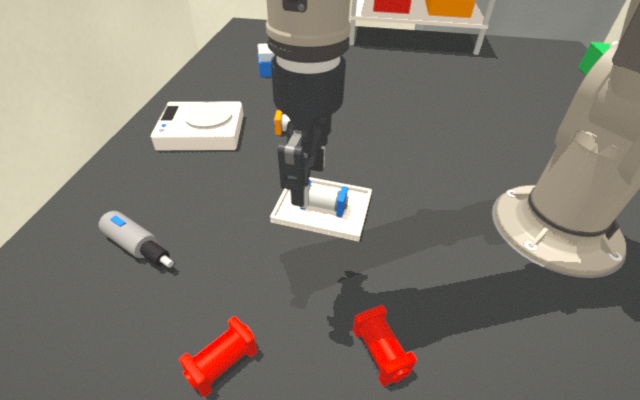

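The blue jar lies flat in the middle of the tray at scene pixel (318,205), its centre about 2 mm from the tray's. The orange jar (202,166) and both red pieces are where they were. The gripper is clear, so I'll hand in.

```bash
python3 -m handwheel '[0,0,0,0,0,0, 0,0,0,0,0,0, 0,0,0,0,0,0]'; python3 -c "
from rig import env
print(env.sign_off())"
```

```text
time_s: 28.63
tcp_pos: [472.6, 217.4, 189.2]
orientation: [-0.706, 0.042, -0.042, 0.706]
contact_force: [0.5, 0.2, -0.7]
width: 68.5
the job is handed in; nothing more can be done
None
```

I picked up the blue-capped jar and tipped it end to end about 130 mm clear of the bench. I then set it down lying flat in the middle of the white tray, let go, and handed in at 28.6 s.

- **Rocking:** Each end was held down four times in turn, at 21–25° for about 0.8 s each time. That is longer than the half second the ball needs to run across. Camera checks showed the jar tilting with the gripper. The knocks are inferred from tilt and time; I did not detect the ball in the force or moment readings.
- **Final checks:** The scene camera puts the jar's centre about 2 mm from the tray's, flat on the floor and aligned within 1°. The side camera's jar measurement was about 9 mm off, because the gripper partly hid the jar from it. The orange jar and both red look-alikes are where they started, and the gripper is clear.
- **First grasp failed:** The real fingers sit about 40 mm farther back than the reported TCP implies, so on the first try they closed on top of the barrel, pressing with about 14 N. The jar did not move. I measured the offset with the cameras, allowed for it, and the second grasp held.

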